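Go/no-go test of two shaft bushes on a gauge pin

TASK

Sort the two black bushes by trying them on the gauge one at a time: lay a bush in the gauge's loading bay, let go, and push it along the lane from behind with the fingers until it is either fully home on the pin under the clear bridge or stopped by the pin's tip, pressing it lightly there for a moment. Take it back out and lay it flat in the green tray if it went home or in the red tray if it did not, before trying the other bush the same way. Leave the jar, battery, grey knob and screwdriver where they are.

Things in the scene. Friction and masses are not known exactly. Their poses are not given: they have to be found in the camera images.
- gauge: fixed go/no-go gauge: aluminium bed 200 (x) x 64 (y) x 12 mm high with a lane on top. Origin at the centre of its underside; x is the push direction, z up. Lane floor at z 12; blue end block with its stop face at x +60. A bush fully home has its centre at x +36, its tail (x +12 to +34) still in the open; one that does not fit stops with its centre near x +12
- bay (a point): middle of the loading bay's floor (gauge x -50, y 0, z 12 mm). Brass rails stand 8 mm above the floor on both sides: the bay runs from gauge x -82 to -18, 45 mm wide between rails; then a funnel to x +4; then a lane 35 mm wide up to the bridge. The bay is open behind
- pin_tip (a point): centre of the tip of the steel gauge pin: gauge x +34, y 0, z 28 mm. The pin is 13 mm in diameter with a coned tip, 26 mm long, level, and runs on along gauge x to the stop face; it is at the height of the bore of a bush lying on the lane
- bridge (a point): middle of the near edge of the clear bridge's top: gauge x +34, y 0, z 59 mm. The bridge, 64 mm wide with solid clear sides, covers pin and end block from x +34 to +100; its underside is at z 53 mm
- bush_1: loose black plastic square-bodied bush, 48 long x 32 x 32 mm, about 55 g, lying on the table, with a round bore right through along its x axis (same from either end). The bore either passes over the gauge pin freely or is clearly too small: unmarked, to be found by trying. Origin at the centre of its underside, x along the bore, z up
- bush_2: loose black plastic square-bodied bush, 48 long x 32 x 32 mm, about 55 g, lying on the table, with a round bore right through along its x axis (same from either end). The bore either passes over the gauge pin freely or is clearly too small: unmarked, to be found by trying. Origin at the centre of its underside, x along the bore, z up
- bush_1_center (a point): its bore axis midway along, at the middle of the block (16 mm above the underside)
- bush_2_center (a point): its bore axis midway along, at the middle of the block (16 mm above the underside)
- green_tray: fixed green tray for bushes that fit, 100 (x) x 120 (y) x 20 mm high, walls and floor 4 mm thick. Origin at the centre of its underside, z up
- red_tray: fixed red tray for bushes that do not fit, same size and origin as the green one
- jar: bystander: small glass jar with a blue cap, 44 mm in diameter, 55 mm high, standing. Origin at the centre of its underside
- battery: bystander: block battery, 18 x 26 x 48 mm, standing. Origin at the centre of its underside
- knob: bystander: grey control knob, 28 mm in diameter, 18 mm high. Origin at the centre of its underside
- screwdriver: bystander: orange screwdriver, 170 mm long, lying. Origin under its middle, x towards its tip
Mind the look-alikes: they are no part of the job. What is shaped like the bush_1 but turquoise is not meant.

How it is judged:
By the outcome, as a careful person would: the job done as asked, in the order asked, and still so for the second after the job is handed in, with the robot touching nothing.
It also fails if it takes over 70 s, if anything falls off the work surface, if the arm or the gripper's body presses on something with over 40 N, if the wrist force passes 120 N, or if a joint passes its speed limit or range.

ROBOT

A 6-joint arm with a two-finger parallel gripper is mounted at the origin on the work surface. World frame = base frame: x ahead of the robot, y to its left, z up, the work surface at z = 0. Lengths are in m, angles in degrees, forces in N, time in s.
With the tool pointing down it reaches from about 0.25 to 0.725 m from the base axis. Payload 9.7 kg.
Tool frame: the origin (TCP) lies between the finger pads; the fingertips stand bot.tcp_to_tips ahead of it and the grasp point (between the pads) lies 2 mm behind it (bot.tcp_to_tips is the distance from the TCP to the fingertips, in m); z points along the fingers, y is the line along which they close (so a half turn about z gives the same grasp; the last joint's range is limited). The gripper opens to 85 mm and grips with 20 to 120 N. Pads are 22 mm wide; open, the fingers measure 114 mm over their backs; the gripper's body (76 mm by 85 mm) begins 54 mm behind the grasp point. The pads swing forward as they close: fully open they stand 13 mm farther back than shut.
Start: joints at [74.198, 4.979, 10.078, 95.1, 0, 90], TCP at [0.15, 0.529, 0.248] pointing down, gripper open.
Joint ranges: [-179.16, 179.16], [-48.56, 103.87], [-65.8, 70.77], [-126.05, 130.52], [-82.76, 87.17], [-180, 180]. Speed limits (degrees/s): [127.2, 127.2, 147.25, 180, 180, 180].

INTERFACE

Orientations are given as [roll, pitch, yaw] about the fixed x, y, z axes, in that order (R = Rz(yaw) Ry(pitch) Rx(roll)).
In Python, from workcell import sensors, camera, camera_params, bot gives the robot as it stands.
- The arm moves only by the tool apply_moves, never from a script. Its argument "motion" is a list of rows, each an object with "jaw": the opening, from -1 (shut) to 1 (fully open); "xyz": the shift along the tool's x, y, z in mm, a list of three; "twist": the turn about the tool's z in rad. A call has 1 to 5 rows; each row is the pose to reach, as a shift and turn from the pose commanded when the call began, along the tool's axes at that moment; what a row does not reach only later rows make up. A row lasts 1/8 s, in which the tool goes at most 62.5 mm and 10.7 degrees, less where a joint would pass 70% of its speed; a pose out of reach is approached as far as the arm can. A call with a gripper value outside its range is refused whole. The fingers move at their own pace and stop on an object; "grip_force" is the grip in N (left out, the last holds). Time passes only in rows, so rows that repeat a pose let the fingers close. It gives the time, the measured TCP pose, the force, the opening and the grip force at its end, in the units of the state.
- sensors.get_obs(): the state, without advancing time (a new reading comes with each control period).
- camera(name): name is "scene" or "top" or "wrist"; returns (picture, depth): 420x560x3 uint8, red, green, blue; 420x560 float32, m along the optical axis (not along the pixel's ray), 0 where there is no reading.
- camera_params(name): a dict with "mtx" (3x3 intrinsics, pixels), "rvec" (rotation vector, rad) and "tvec" (3), from world to camera coordinates, as OpenCV has them. Camera axes: x right, y down, z forward; pixel columns grow to the right and rows downward; lengths in m; the calibration is good to about 2 mm. A picture is of the moment at which its call begins: read the wrist's pose just before it. camera_params takes no time and is no camera call; for the wrist camera it gives the pose at the moment of the call.
- bot.job_done(): hands the job in; it is judged then, once.
The state is a dict: "time": time; "q": joint angles; "qd": joint speeds; "joint_efforts": joint torques, N m; "ee_pos": TCP position; "tcp_rot": TCP orientation; "wrist_force": force on the tool from outside, world axes, zero at the start; "torque": the same for the moment, N m; "opening": finger opening in m; "grasp_force": force on a finger pad.
Only numpy, scipy, OpenCV 4.12 (cv2) and the standard library are available. Lean on these libraries where they do the work, as an engineer would, in place of code of your own. Each camera call takes 0.05 s, during which the arm holds its last target. There are 200 camera calls.

## Working session

There is one attempt and no reset: what is moved stays moved. The work goes in short steps, Python scripts to look and compute and a tool call to move; the robot and the scene stay as the last step left them, time stands still between calls to the robot, and variables do not carry over. Pictures are saved under pics/ and viewed, at most 10 in all, crops included, and the job is handed in when it is done.

Besides the shell and the picture viewer there is one more tool, called after ">>>" as name([rows], argument=value, ...), one row to a line, values as JSON. apply_moves: Moves the arm, as the interface text tells. Its arguments: {"type":"object","properties":{"motion":{"type":"array","items":{"type":"object","properties":{"jaw":{"type":"number"},"xyz":{"type":"array","items":{"type":"number"}},"twist":{"type":"number"}}}},"grip_force":{"type":"number"}},"required":["motion"]}

```bash
mkdir -p pics; ls; cat > h.py <<'E'
import numpy as np, cv2
from workcell import sensors, camera, camera_params, bot
def P(n):
    p=camera_params(n); R,_=cv2.Rodrigues(np.array(p["rvec"],float)); return np.array(p["mtx"],float),R,np.array(p["tvec"],float).ravel()
def ray(c,u,v,z):
    K,R,t=c; d=R.T@np.linalg.inv(K)@np.array([u,v,1.]); o=-R.T@t
    return o+d*(z-o[2])/d[2]
def cloud(c,D):
    K,R,t=c; v,u=np.mgrid[:D.shape[0],:D.shape[1]]
    p=np.stack([(u-K[0,2])/K[0,0]*D,(v-K[1,2])/K[1,1]*D,D],-1)
    return (p-t)@R
def proj(c,X):
    K,R,t=c; p=K@(R@np.asarray(X,float)+t); return p[:2]/p[2]
E
python3 - <<'E'
from h import *
for n in("top","scene"):
    I,D=camera(n); cv2.imwrite(f"pics/{n}0.png",I[:,:,::-1]); np.savez(f"{n}0.npz",I=I,D=D)
    c=P(n); print(n,c[0].round(1).tolist(),(-c[1].T@c[2]).round(3), (D>0).mean())
print(sensors.get_obs(), bot.tcp_to_tips)
E
```

```text
pics
top [[495.7, 0.0, 284.0], [0.0, 495.7, 209.6], [0.0, 0.0, 1.0]] [ 0.407 -0.016  0.886] 0.9959991496598639
scene [[489.4, 0.0, 273.0], [0.0, 489.4, 212.4], [0.0, 0.0, 1.0]] [ 0.914 -0.322  0.781] 0.995922619047619
{'time': 0.1, 'q': array([7.41979079e+01, 5.00881921e+00, 1.00414622e+01, 9.51001824e+01,
       5.37643513e-04, 9.00006403e+01]), 'qd': array([ 0.07496044, -0.19616804,  0.1145338 ,  0.00593874,  0.10293662,
        0.10026459]), 'joint_efforts': array([ 1.00486086e-03, -5.21562195e+01,  4.65655518e+01,  1.59082201e-02,
        5.00272881e-05, -2.47332122e-05]), 'ee_pos': array([0.14972357, 0.52904739, 0.24766771]), 'tcp_rot': array([-1.79932461e+02, -5.36888308e-04,  1.64197267e+02]), 'wrist_force': array([-0.19105362,  0.34651239, -0.09493368]), 'torque': array([-0.01532519, -0.00694961,  0.03110802]), 'grasp_force': 0.0, 'opening': 0.08552832913485521} 0.017
```

View pics/top0.png

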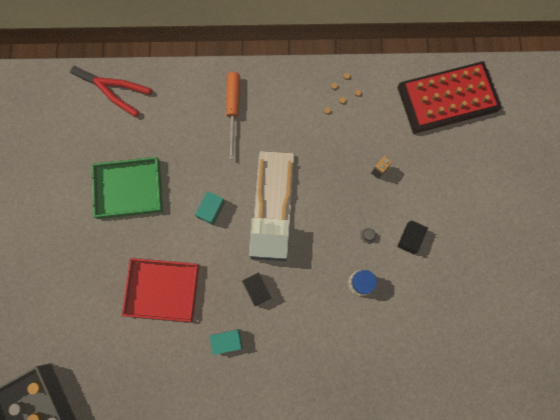

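View pics/scene0.png

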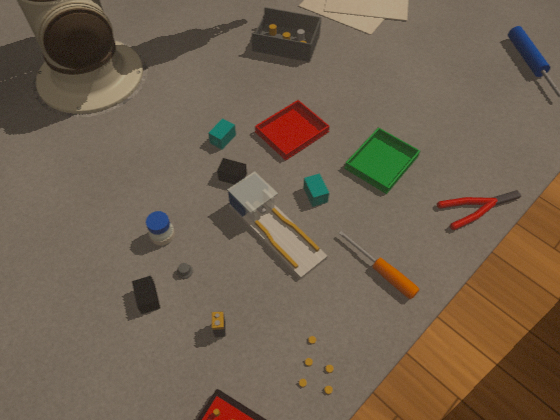

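Top view: the black candidates are at (257,289) and (413,237), and both match the bushes. The same shapes at (210,208) and (226,342) are turquoise look-alikes. The gauge runs from (275,155) down to its bridge at (270,240), so it pushes toward the robot. The green tray is at (128,187) and the red one at (162,290). In the scene view the bushes are at (232,172) and (146,294).

```bash
cat > m.py <<'E'
from h import *
def rect(X):
    r=cv2.minAreaRect((X[:,:2]*1000).astype(np.float32)); return r
cl={}
big=[]
for n in("top","scene"):
    d=np.load(f"{n}0.npz");I,D=d["I"],d["D"];c=P(n);X=cloud(c,D);cl[n]=X
    hsv=cv2.cvtColor(I,cv2.COLOR_RGB2HSV)
    masks={"black":(I.max(2)<60),"green":(hsv[...,0]>50)&(hsv[...,0]<75)&(hsv[...,1]>120),"red":((hsv[...,0]<6)|(hsv[...,0]>174))&(hsv[...,1]>150),"brass":(hsv[...,0]>8)&(hsv[...,0]<28)&(hsv[...,1]>90)}
    for k,m in masks.items():
        nn,L,S,C=cv2.connectedComponentsWithStats(m.astype(np.uint8))
        for i in range(1,nn):
            if S[i,4]<120: continue
            Y=X[L==i]; 
            if not((abs(Y[:,1])<.4).all() and .2<Y[:,0].mean()<.75):continue
            zt=np.percentile(Y[:,2],90); T=Y[abs(Y[:,2]-zt)<.004] if k=="black" else Y
            r=rect(T); print(n,k,C[i].round(0),S[i,4],"z",np.percentile(Y[:,2],[5,50,95]).round(4),"ctr",np.round(r[0],1),"size",np.round(r[1],1),"ang",round(r[2],1))
    # gauge heights
    G=X[(abs(X[...,0]-.42)<.13)&(abs(X[...,1]-.0)<.05)&(X[...,2]>.008)]
    for a,b in((.008,.0155),(.0165,.025),(.05,.07)):
        T=G[(G[:,2]>a)&(G[:,2]<b)]; r=rect(T); print(n,"gauge",a,len(T),T[:,2].mean().round(4),np.round(r[0],1),np.round(r[1],1),round(r[2],1))
I=np.load("top0.npz")["I"]
A=cv2.resize(I[140:320,200:310],None,fx=3.3,fy=3.3,interpolation=2);B=cv2.resize(I[140:320,340:450],None,fx=3.3,fy=3.3,interpolation=2)
cv2.imwrite("pics/crop1.png",np.hstack([A,B])[:,:,::-1])
E
python3 m.py
```

```text
top black [412. 237.] 593 z [0.0145 0.0319 0.0347] ctr [ 532.  -241.1] size [32.3 47.8] ang 63.7
top black [257. 289.] 474 z [0.0292 0.0322 0.0347] ctr [444.9  32.4] size [45.1 28.9] ang 26.4
top black [ 56. 392.] 819 z [0.0013 0.0229 0.0446] ctr [283.6 366.1] size [94.8  3.2] ang 29.2
top red [161. 290.] 3865 z [0.0019 0.0046 0.0205] ctr [439.5 121.2] size [279.3  98.9] ang 84.2
top brass [382. 165.] 149 z [0.0009 0.0459 0.0486] ctr [ 548.4 -109.3] size [ 19.9 338.8] ang 53.2
top brass [260. 188.] 219 z [0.011  0.0196 0.0226] ctr [626.1  25.8] size [  8.  108.2] ang 88.5
top brass [287. 190.] 225 z [0.011  0.0193 0.0225] ctr [541.4 -16.9] size [ 13.3 268.9] ang 86.7
top gauge 0.008 23 0.0112 [472.1   4.2] [93.3 63.3] 7.7
top gauge 0.0165 27 0.0199 [461.7  13.4] [81.7 53.6] 6.1
top gauge 0.05 1219 0.0592 [524.1  11. ] [64.1 56.2] 85.6
scene black [281.  47.] 990 z [0.0049 0.0267 0.0482] ctr [265.8 356.4] size [137.4   7.2] ang 29.5
scene black [231. 171.] 550 z [0.0056 0.0322 0.0353] ctr [447.6  33.8] size [49.  33.9] ang 27.9
scene black [237. 205.] 155 z [0.0189 0.0351 0.0517] ctr [517.1 -20.2] size [ 2.8 37. ] ang 87.8
scene black [145. 295.] 705 z [0.0088 0.033  0.0353] ctr [ 534.6 -241.3] size [32.1 50. ] ang 64.3
scene green [382. 159.] 2504 z [0.0036 0.0063 0.0217] ctr [732.5  -4.1] size [123.9 722. ] ang 20.0
scene red [292. 129.] 2435 z [0.0035 0.0066 0.0217] ctr [624.  -45.3] size [151.9 787.5] ang 35.4
scene brass [296. 229.] 321 z [0.0133 0.0206 0.0236] ctr [623.6  31.3] size [ 19.  116.7] ang 88.4
scene brass [276. 244.] 301 z [0.0129 0.0209 0.0238] ctr [ 759.6 -142.4] size [ 68.  469.1] ang 48.9
scene brass [217. 320.] 208 z [0.0009 0.0472 0.0499] ctr [ 652.8 -188.1] size [24.3 45.8] ang 50.8
scene gauge 0.008 136 0.012 [495.3  12.1] [ 57.8 120.6] 75.5
scene gauge 0.0165 110 0.0209 [492.4   8.3] [ 52.4 117.8] 82.7
scene gauge 0.05 869 0.0602 [524.4  11. ] [65.5 54.8] 86.8
```

View pics/crop1.png

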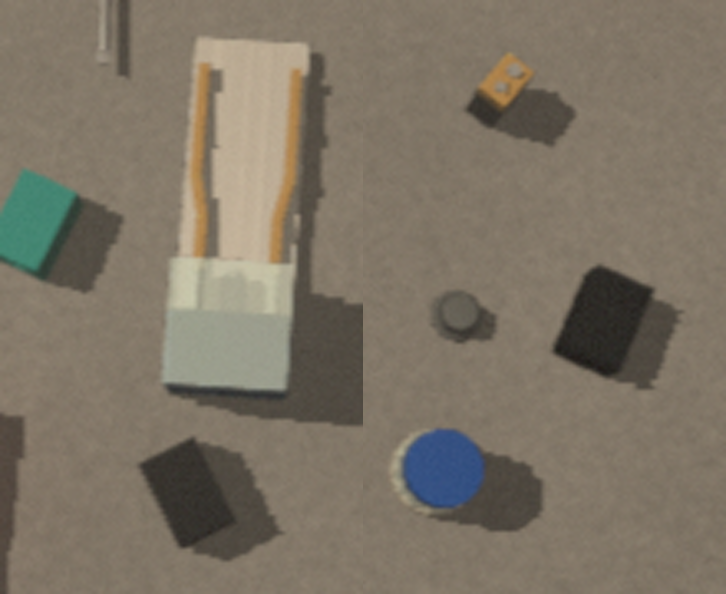

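The enlarged crop shows both candidates as plain black square blocks, distinct from the turquoise one and the small grey knob, so they are the bushes. Next I'll fix the gauge and tray frames.

```bash
python3 - <<'E'
from h import *
def rect(X): return cv2.minAreaRect((X[:,:2]*1000).astype(np.float32))
for n in("top","scene"):
    d=np.load(f"{n}0.npz");I,D=d["I"],d["D"];c=P(n);X=cloud(c,D);hsv=cv2.cvtColor(I,cv2.COLOR_RGB2HSV)
    x,y,z=X[...,0],X[...,1],X[...,2]
    box=(x>.47)&(x<.72)&(abs(y-.005)<.055)
    def comp(m):
        nn,L,S,C=cv2.connectedComponentsWithStats(m.astype(np.uint8));return L==1+S[1:,4].argmax()
    def show(k,m):
        T=X[m];r=rect(T);print(n,k,len(T),"z",np.median(T[:,2]).round(4),"ctr",np.round(r[0],1),np.round(r[1],1),round(r[2],1),"mean",(T.mean(0)*1000).round(1))
    show("bridge",comp(box&(z>.054)&(z<.065)))
    show("bed",comp(box&(z>.008)&(z<.0155)&(x>.57)))
    br=box&(z>.0175)&(z<.026)&(hsv[...,0]>8)&(hsv[...,0]<28)&(hsv[...,1]>90)
    for s,m in(("railL",br&(y>.01)),("railR",br&(y<.01))):
        m=m&(x>.612)&(x<.665); T=X[m]*1000; p=np.polyfit(T[:,0],T[:,1],1); print(n,s,len(T),T[:,2].mean().round(1),"slope deg",np.degrees(np.arctan(p[0])).round(2),"y@640",np.polyval(p,640).round(1),"xmax",(X[br&((y>.01)==(s=="railL"))][:,0].max()*1000).round(1))
    g=(hsv[...,0]>45)&(hsv[...,0]<80)&(hsv[...,1]>100)&(abs(x-.57)<.12)&(abs(y-.225)<.13)&(z<.028)
    show("green",comp(g))
    r=((hsv[...,0]<6)|(hsv[...,0]>174))&(hsv[...,1]>150)&(abs(x-.45)<.11)&(abs(y-.17)<.12)&(z<.028)
    show("red",comp(r))
E
```

```text
top bridge 1478 z 0.0593 ctr [529.3  10.6] [64.1 66.3] 85.4 mean [528.7  10.6  59.3]
top bed 1886 z 0.0123 ctr [633.2   2.2] [ 64.  125.1] 85.4 mean [633.9   2.1  12.2]
top railL 82 20.3 slope deg -3.81 y@640 26.6 xmax 680.1
top railR 73 20.2 slope deg -5.18 y@640 -24.4 xmax 675.4
top green 2932 z 0.0045 ctr [631.9 268.2] [ 99.6 118. ] 5.1 mean [632.3 265.8   6.4]
top red 3849 z 0.0046 ctr [447.5 200.9] [119.2  98.9] 84.2 mean [447.3 201.2   6.6]
scene bridge 1135 z 0.0604 ctr [531.1  10.6] [64.7 68.4] 85.7 mean [532.9   9.1  60.3]
scene bed 1687 z 0.0135 ctr [633.6   0.7] [ 64.2 129.1] 86.7 mean [640.2  -0.8  13.3]
scene railL 108 21.3 slope deg -4.17 y@640 26.9 xmax 681.8
scene railR 108 21.3 slope deg -4.51 y@640 -24.3 xmax 678.1
scene green 2710 z 0.0065 ctr [630.2 275.2] [108.8 135.3] 5.5 mean [632.7 271.    9.2]
scene red 2425 z 0.0066 ctr [442.7 203.9] [126.2 118.1] 84.1 mean [447.7 202.5   9.4]
```

```bash
cat > go.py <<'E'
import sys; from h import *
from scipy.spatial.transform import Rotation as Ro
x,y,z,yaw=map(float,sys.argv[1:5]); o=sensors.get_obs()
p=o["ee_pos"]*1000; r=o["tcp_rot"]; R=Ro.from_euler("xyz",r,degrees=True).as_matrix()
d=R.T@(np.array([x,y,z])-p); tw=(r[2]-yaw+180)%360-180
print("t",round(o["time"],2),"pos",p.round(1),"rot",np.round(r,1),"shift",d.round(1),"twist",np.radians(tw).round(3),"F",o["wrist_force"].round(1),"open",round(o["opening"]*1000,1),"gf",round(o["grasp_force"],1),"q6",o["q"][5].round(1))
E
python3 go.py 446.2 33.1 130 27.5
```

```text
t 0.1 pos [149.7 529.  247.7] rot [-179.9   -0.   164.2] shift [-420.3 -396.3  118.1] twist 2.386 F [-0.2  0.3 -0.1] open 85.5 gf 0.0 q6 90.0
```

>>> apply_moves([
  {"jaw":0.3,"xyz":[-420,-396,118],"twist":2.386},
  {"jaw":0.3,"xyz":[-420,-396,118],"twist":2.386},
  {"jaw":0.3,"xyz":[-420,-396,118],"twist":2.386},
  {"jaw":0.3,"xyz":[-420,-396,118],"twist":2.386},
  {"jaw":0.3,"xyz":[-420,-396,118],"twist":2.386},
], grip_force=40)

```text
time: 0.72
ee_pos: [0.3074, 0.2647, 0.1851]
tcp_rot: [180.0, 0.0, 110.2]
wrist_force: [0.7, 1.0, 1.4]
opening: 0.0553
grasp_force: 0.0
```

```bash
python3 go.py 446.2 33.1 130 27.5
```

```text
t 0.72 pos [307.4 264.7 185.1] rot [180.    0.  110.2] shift [-265.2   50.5   55.2] twist 1.443 F [0.7 1.  1.4] open 55.3 gf 0.0 q6 110.6
```

The joint 6 reading shows yaw = 180 + q1 − q6, so yaws near 180° suit this arm. I'll use yaw 207.5° for the first bush and 175.6° for the gauge.

>>> apply_moves([
  {"jaw":0.3,"xyz":[-265,50,40],"twist":-1.698},
  {"jaw":0.3,"xyz":[-265,50,40],"twist":-1.698},
  {"jaw":0.3,"xyz":[-265,50,40],"twist":-1.698},
  {"jaw":0.3,"xyz":[-265,50,40],"twist":-1.698},
  {"jaw":0.3,"xyz":[-265,50,40],"twist":-1.698},
])

```text
time: 1.35
ee_pos: [0.4398, 0.0478, 0.1477]
tcp_rot: [180.0, 0.0, 155.0]
wrist_force: [0.9, 0.6, -0.5]
opening: 0.0551
grasp_force: 0.0
```

```bash
python3 go.py 446.2 33.1 130 207.5
```

```text
t 1.35 pos [439.8  47.8 147.7] rot [180.   0. 155.] shift [-12.  -10.7  17.7] twist -0.916 F [ 0.9  0.6 -0.5] open 55.1 gf 0.0 q6 31.2
```

>>> apply_moves([
  {"jaw":0.3,"xyz":[-12,-11,18],"twist":-0.916},
  {"jaw":0.3,"xyz":[-12,-11,18],"twist":-0.916},
  {"jaw":0.3,"xyz":[-12,-11,18],"twist":-0.916},
  {"jaw":0.3,"xyz":[-12,-11,18],"twist":-0.916},
  {"jaw":0.3,"xyz":[-12,-11,18],"twist":-0.916},
])

```text
time: 1.98
ee_pos: [0.4452, 0.0343, 0.1297]
tcp_rot: [180.0, -0.0, -152.5]
wrist_force: [0.3, 0.8, 0.3]
opening: 0.0555
grasp_force: 0.0
```

```bash
cat > w.py <<'E'
import sys; from h import *
c=P("wrist"); I,D=camera("wrist"); X=cloud(c,D)
m=(I.max(2)<60)&(D>0)&(X[...,2]<.05)&(X[...,2]>.026)
nn,L,S,C=cv2.connectedComponentsWithStats(m.astype(np.uint8))
for i in range(1,nn):
    if S[i,4]<1500: continue
    T=X[L==i]; r=cv2.minAreaRect((T[:,:2]*1000).astype(np.float32)); print("blob",C[i].round(),S[i,4],"z",np.median(T[:,2]).round(4),np.round(r[0],1),np.round(r[1],1),round(r[2],1))
if len(sys.argv)>1: cv2.imwrite(sys.argv[1],I[:,:,::-1])
E
python3 w.py pics/w1.png; python3 go.py 446.2 33.1 27 207.5
```

```text
blob [269. 210.] 1841 z 0.0335 [445.1  30.9] [45.6 30. ] 26.3
t 2.02 pos [445.2  34.4 129.7] rot [ 180.    -0.  -152.1] shift [ -0.3  -1.6 102.7] twist 0.008 F [-0.7 -0.5  0.9] open 55.3 gf 0.0 q6 -23.5
```

View pics/w1.png

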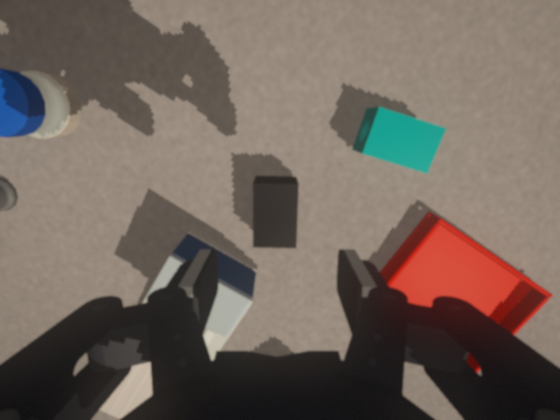

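The wrist view shows the black bush squared up at (275,210), the jar at (30,105), a turquoise look-alike at (402,140) and the bridge corner at (255,280), clear of the left finger. I'll go down and grip.

>>> apply_moves([
  {"jaw":0.3,"xyz":[0,-1,50],"twist":0.008},
  {"jaw":0.3,"xyz":[0,-1,95],"twist":0.008},
  {"jaw":0.3,"xyz":[0,-1,103],"twist":0.008},
  {"jaw":-0.6,"xyz":[0,-1,103],"twist":0.008},
  {"jaw":-0.6,"xyz":[0,-1,103],"twist":0.008},
], grip_force=40)

```text
time: 2.65
ee_pos: [0.4471, 0.0336, 0.0291]
tcp_rot: [-179.9, 0.2, -153.3]
wrist_force: [0.6, 1.1, 0.3]
opening: 0.0306
grasp_force: 39.6
```

>>> apply_moves([
  {"jaw":-0.6,"xyz":[0,0,0],"twist":0},
  {"jaw":-0.6,"xyz":[0,0,-30],"twist":0},
  {"jaw":-0.6,"xyz":[0,0,-90],"twist":0},
  {"jaw":-0.6,"xyz":[0,0,-110],"twist":0},
])

```text
time: 3.15
ee_pos: [0.4473, 0.0336, 0.1414]
tcp_rot: [-179.9, 0.3, -153.3]
wrist_force: [0.7, 0.3, -1.1]
opening: 0.0311
grasp_force: 39.8
```

```bash
python3 go.py 646.7 1.3 140 175.6
```

```text
t 3.15 pos [447.3  33.6 141.4] rot [-179.9    0.3 -153.3] shift [-163.6 -118.5    2.4] twist 0.543 F [ 0.7  0.3 -1.1] open 31.1 gf 39.8 q6 -22.4
```

>>> apply_moves([
  {"jaw":-0.6,"xyz":[-163,-118,0],"twist":0.543},
  {"jaw":-0.6,"xyz":[-163,-118,0],"twist":0.543},
  {"jaw":-0.6,"xyz":[-163,-118,0],"twist":0.543},
  {"jaw":-0.6,"xyz":[-163,-118,0],"twist":0.543},
  {"jaw":-0.6,"xyz":[-163,-118,0],"twist":0.543},
])

```text
time: 3.78
ee_pos: [0.6452, 0.0012, 0.1365]
tcp_rot: [-180.0, -0.0, 175.6]
wrist_force: [-0.6, -0.6, 0.0]
opening: 0.0313
grasp_force: 39.9
```

```bash
python3 go.py 646.7 1.3 42 175.6; python3 w.py pics/w2.png
```

```text
t 3.77 pos [645.2   1.2 136.5] rot [-180.    -0.   175.6] shift [-1.6  0.2 94.5] twist -0.0 F [-0.6 -0.6  0. ] open 31.3 gf 39.9 q6 4.5
```

View pics/w2.png

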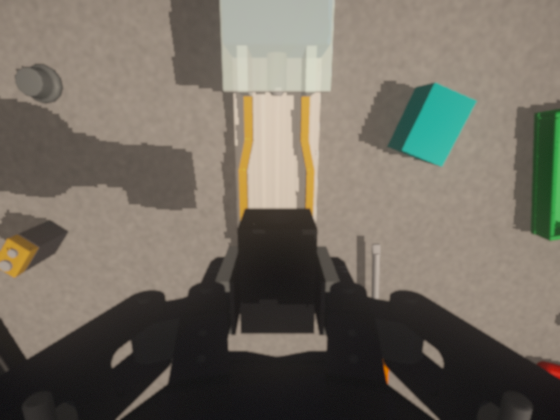

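The wrist view shows the bush held square over the lane: the rails run at columns 247 and 308 and the bush sits at (278,270). The screwdriver tip at (376,248) is outside the bed. I'll lower it and release.

>>> apply_moves([
  {"jaw":-0.6,"xyz":[-1.5,0,50],"twist":0},
  {"jaw":-0.6,"xyz":[-1.5,0,85],"twist":0},
  {"jaw":-0.6,"xyz":[-1.5,0,94],"twist":0},
  {"jaw":-0.6,"xyz":[-1.5,0,94],"twist":0},
])

```text
time: 4.32
ee_pos: [0.6458, 0.0015, 0.0443]
tcp_rot: [180.0, 0.1, 175.6]
wrist_force: [-0.1, -0.8, -0.1]
opening: 0.031
grasp_force: 39.9
```

```bash
python3 go.py 646.7 1.3 41 175.6
```

```text
t 4.33 pos [645.8   1.5  44.3] rot [1.800e+02 1.000e-01 1.756e+02] shift [-0.9 -0.1  3.3] twist 0.0 F [-0.1 -0.8 -0.1] open 31.0 gf 39.9 q6 4.5
```

>>> apply_moves([
  {"jaw":-0.6,"xyz":[0,0,3],"twist":0},
  {"jaw":-0.6,"xyz":[0,0,3],"twist":0},
  {"jaw":0.25,"xyz":[0,0,3],"twist":0},
  {"jaw":0.25,"xyz":[0,0,3],"twist":0},
  {"jaw":0.25,"xyz":[0,0,3],"twist":0},
])

```text
time: 4.95
ee_pos: [0.6461, 0.0013, 0.0402]
tcp_rot: [180.0, 0.0, 175.6]
wrist_force: [-0.5, 0.4, 0.5]
opening: 0.0532
grasp_force: 0.0
```

>>> apply_moves([
  {"jaw":0.25,"xyz":[0,0,-50],"twist":0},
  {"jaw":-1,"xyz":[-15,0,-60],"twist":0},
  {"jaw":-1,"xyz":[-46,0,-60],"twist":0},
  {"jaw":-1,"xyz":[-46,0,-60],"twist":0},
  {"jaw":-1,"xyz":[-46,0,-60],"twist":0},
])

```text
time: 5.58
ee_pos: [0.6913, -0.0022, 0.0996]
tcp_rot: [-180.0, -0.1, 175.6]
wrist_force: [0.3, -0.0, -0.4]
opening: 0.0001
grasp_force: 0.0
```

```bash
python3 go.py 690.5 -2.1 39 175.6; python3 w.py pics/w3.png
```

```text
t 5.58 pos [691.3  -2.2  99.6] rot [-1.800e+02 -1.000e-01  1.756e+02] shift [ 0.8  0.  60.6] twist 0.0 F [ 0.3 -0.  -0.4] open 0.1 gf 0.0 q6 4.2
```

View pics/w3.png

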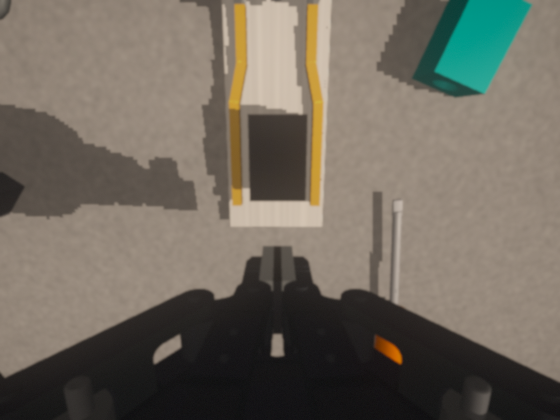

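The bush lies straight in the bay at (278,157), with the shut fingers behind it at (278,270). I'll lower them and push slowly.

>>> apply_moves([
  {"jaw":-1,"xyz":[0,0,40],"twist":0},
  {"jaw":-1,"xyz":[0,0,60],"twist":0},
  {"jaw":-1,"xyz":[10,0,60],"twist":0},
  {"jaw":-1,"xyz":[18,0,60],"twist":0},
  {"jaw":-1,"xyz":[26,0,60],"twist":0},
])

```text
time: 6.25
ee_pos: [0.666, -0.0002, 0.0418]
tcp_rot: [180.0, 0.1, 175.6]
wrist_force: [0.3, 0.2, 0.2]
opening: -0.0002
grasp_force: 0.1
```

>>> apply_moves([
  {"jaw":-1,"xyz":[8,0,0],"twist":0},
  {"jaw":-1,"xyz":[16,0,0],"twist":0},
  {"jaw":-1,"xyz":[24,0,0],"twist":0},
  {"jaw":-1,"xyz":[31,0,0],"twist":0},
  {"jaw":-1,"xyz":[36,0,0],"twist":0},
])

```text
time: 6.88
ee_pos: [0.6296, 0.0026, 0.0401]
tcp_rot: [180.0, -0.0, 175.6]
wrist_force: [0.5, 0.1, 0.1]
opening: 0.0002
grasp_force: 0.1
```

>>> apply_moves([
  {"jaw":-1,"xyz":[1.5,0,0],"twist":0},
  {"jaw":-1,"xyz":[3,0,0],"twist":0},
  {"jaw":-1,"xyz":[4,0,0],"twist":0},
])

```text
time: 7.25
ee_pos: [0.6262, 0.0028, 0.0401]
tcp_rot: [180.0, 0.0, 175.6]
wrist_force: [0.4, 0.2, 1.4]
opening: -0.0001
grasp_force: 0.2
```

```bash
python3 go.py 595.8 5.2 39 175.6; python3 w.py pics/w4.png
```

```text
t 7.25 pos [626.2   2.8  40.1] rot [180.    0.  175.6] shift [30.5  0.   1.1] twist 0.0 F [0.4 0.2 1.4] open -0.1 gf 0.2 q6 4.6
blob [269. 220.] 6200 z 0.0456 [597.1   3.1] [29.6 45.9] 85.5
```

>>> apply_moves([
  {"jaw":-1,"xyz":[3,0,0],"twist":0},
  {"jaw":-1,"xyz":[6,0,0],"twist":0},
  {"jaw":-1,"xyz":[8,0,0],"twist":0},
  {"jaw":-1,"xyz":[10,0,0],"twist":0},
  {"jaw":-1,"xyz":[10,0,0],"twist":0},
])

```text
time: 7.92
ee_pos: [0.6159, 0.0036, 0.04]
tcp_rot: [180.0, -0.0, 175.6]
wrist_force: [1.9, 0.2, 0.4]
opening: -0.0003
grasp_force: 0.0
```

>>> apply_moves([
  {"jaw":-1,"xyz":[1,0,0],"twist":0},
  {"jaw":-1,"xyz":[2,0,0],"twist":0},
  {"jaw":-1,"xyz":[3,0,0],"twist":0},
  {"jaw":-1,"xyz":[3,0,0],"twist":0},
])

```text
time: 8.43
ee_pos: [0.613, 0.0038, 0.04]
tcp_rot: [180.0, -0.0, 175.6]
wrist_force: [0.3, 0.1, -0.3]
opening: 0.0003
grasp_force: 0.0
```

```bash
python3 go.py 590.3 5.6 39 175.6; python3 w.py pics/w4.png
```

```text
t 8.43 pos [613.    3.8  40. ] rot [180.   -0.  175.6] shift [22.8  0.   1. ] twist 0.0 F [ 0.3  0.1 -0.3] open 0.3 gf 0.0 q6 4.7
blob [271. 232.] 4823 z 0.0456 [589.1   4.1] [30.4 35.3] 85.9
```

>>> apply_moves([
  {"jaw":-1,"xyz":[1,0,0],"twist":0},
  {"jaw":-1,"xyz":[2,0,0],"twist":0},
  {"jaw":-1,"xyz":[3,0,0],"twist":0},
])

```text
time: 8.85
ee_pos: [0.6101, 0.0041, 0.0401]
tcp_rot: [180.0, 0.0, 175.6]
wrist_force: [0.6, 0.4, 0.1]
opening: -0.0002
grasp_force: 0.1
```

>>> apply_moves([
  {"jaw":-1,"xyz":[1,0,0],"twist":0},
  {"jaw":-1,"xyz":[2,0,0],"twist":0},
  {"jaw":-1,"xyz":[3,0,0],"twist":0},
])

```text
time: 9.22
ee_pos: [0.6071, 0.0043, 0.0401]
tcp_rot: [180.0, 0.0, 175.6]
wrist_force: [0.1, 0.8, -0.4]
opening: -0.0001
grasp_force: 0.1
```

```bash
python3 go.py 590.3 5.6 39 175.6; python3 w.py pics/w4.png
```

```text
t 9.22 pos [607.1   4.3  40.1] rot [180.    0.  175.6] shift [16.8  0.   1.1] twist 0.0 F [ 0.1  0.8 -0.4] open -0.1 gf 0.1 q6 4.8
blob [272. 238.] 4105 z 0.0456 [585.6   4.5] [30.4 30.5] 85.1
```

View pics/w4.png

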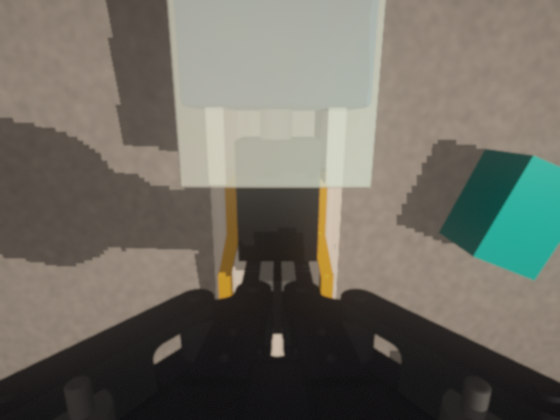

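The bush front is visible through the clear bridge at row 137, past the pin tip, so it is sliding onto the pin. I'll keep pushing until it is home.

>>> apply_moves([
  {"jaw":-1,"xyz":[3,0,0],"twist":0},
  {"jaw":-1,"xyz":[6,0,0],"twist":0},
  {"jaw":-1,"xyz":[9,0,0],"twist":0},
  {"jaw":-1,"xyz":[11,0,0],"twist":0},
  {"jaw":-1,"xyz":[12,0,0],"twist":0},
])

```text
time: 9.9
ee_pos: [0.5957, 0.0051, 0.0403]
tcp_rot: [-180.0, 0.1, 175.6]
wrist_force: [4.8, -0.2, -1.0]
opening: 0.0001
grasp_force: 2.6
```

>>> apply_moves([
  {"jaw":-1,"xyz":[1,0,0],"twist":0},
  {"jaw":-1,"xyz":[2,0,0],"twist":0},
  {"jaw":-1,"xyz":[3,0,0],"twist":0},
])

```text
time: 10.28
ee_pos: [0.5955, 0.0051, 0.0415]
tcp_rot: [180.0, 0.4, 175.6]
wrist_force: [16.7, -1.8, -1.4]
opening: -0.0004
grasp_force: 8.5
```

```bash
python3 go.py 590.3 5.6 39 175.6; python3 w.py
```

```text
t 10.28 pos [595.5   5.1  41.5] rot [180.    0.4 175.6] shift [5.3 0.1 2.5] twist -0.0 F [16.7 -1.8 -1.4] open -0.4 gf 8.5 q6 4.9
blob [273. 248.] 2619 z 0.0467 [578.9   4.6] [30.1 20.6] 85.5
```

It stopped under 17 N with about 21 mm of tail showing, which matches fully home. I'll hold a light press, back off, then grip the tail.

>>> apply_moves([
  {"jaw":-1,"xyz":[-1.5,0,0],"twist":0},
  {"jaw":-1,"xyz":[-1.5,0,0],"twist":0},
  {"jaw":-1,"xyz":[-1.5,0,0],"twist":0},
  {"jaw":-1,"xyz":[-10,0,0],"twist":0},
  {"jaw":-1,"xyz":[-15,0,-30],"twist":0},
])

```text
time: 10.95
ee_pos: [0.6058, 0.0043, 0.0678]
tcp_rot: [-180.0, -0.3, 175.6]
wrist_force: [-0.1, 0.7, 0.0]
opening: -0.0002
grasp_force: 0.0
```

>>> apply_moves([
  {"jaw":-0.5,"xyz":[0,0,-30],"twist":0},
  {"jaw":0.15,"xyz":[0,0,-30],"twist":0},
  {"jaw":0.15,"xyz":[0,0,-30],"twist":0},
  {"jaw":0.15,"xyz":[0,0,-30],"twist":0},
])

```text
time: 11.45
ee_pos: [0.6065, 0.0043, 0.0988]
tcp_rot: [-180.0, -0.1, 175.6]
wrist_force: [-0.0, -0.3, -0.0]
opening: 0.0491
grasp_force: 0.0
```

```bash
python3 go.py 578.1 6.5 41 175.6; python3 w.py
```

```text
t 11.45 pos [606.5   4.3  98.8] rot [-1.800e+02 -1.000e-01  1.756e+02] shift [28.4  0.  57.9] twist 0.0 F [-0.  -0.3 -0. ] open 49.1 gf 0.0 q6 4.8
```

>>> apply_moves([
  {"jaw":0.15,"xyz":[28.4,0,15],"twist":0},
  {"jaw":0.15,"xyz":[28.4,0,45],"twist":0},
  {"jaw":0.15,"xyz":[28.4,0,58],"twist":0},
  {"jaw":0.15,"xyz":[28.4,0,58],"twist":0},
])

```text
time: 12.0
ee_pos: [0.5782, 0.0064, 0.0411]
tcp_rot: [-180.0, -0.1, 175.6]
wrist_force: [-0.1, -0.4, 0.5]
opening: 0.0493
grasp_force: 0.0
```

>>> apply_moves([
  {"jaw":-0.6,"xyz":[0,0,0],"twist":0},
  {"jaw":-0.6,"xyz":[0,0,0],"twist":0},
  {"jaw":-0.6,"xyz":[0,0,0],"twist":0},
], grip_force=30)

```text
time: 12.38
ee_pos: [0.5795, 0.0065, 0.0431]
tcp_rot: [180.0, 0.1, 175.6]
wrist_force: [0.7, -0.4, 4.0]
opening: 0.0313
grasp_force: 30.3
```

```bash
python3 go.py 620 3.3 41 175.6
```

```text
t 12.38 pos [579.5   6.5  43.1] rot [1.800e+02 1.000e-01 1.756e+02] shift [-40.6  -0.1   2.1] twist 0.0 F [ 0.7 -0.4  4. ] open 31.3 gf 30.3 q6 5.0
```

Gripped. Pull straight back 42 mm, then lift.

>>> apply_moves([
  {"jaw":-0.6,"xyz":[-10,0,0],"twist":0},
  {"jaw":-0.6,"xyz":[-22,0,0],"twist":0},
  {"jaw":-0.6,"xyz":[-34,0,0],"twist":0},
  {"jaw":-0.6,"xyz":[-44,0,0],"twist":0},
  {"jaw":-0.6,"xyz":[-44,0,0],"twist":0},
])

```text
time: 13.0
ee_pos: [0.6235, 0.0031, 0.0431]
tcp_rot: [180.0, 0.1, 175.6]
wrist_force: [-0.6, 1.1, 6.5]
opening: 0.0312
grasp_force: 30.7
```

>>> apply_moves([
  {"jaw":-0.6,"xyz":[0,0,-25],"twist":0},
  {"jaw":-0.6,"xyz":[0,0,-60],"twist":0},
  {"jaw":-0.6,"xyz":[0,0,-95],"twist":0},
  {"jaw":-0.6,"xyz":[0,0,-95],"twist":0},
], grip_force=40)

```text
time: 13.5
ee_pos: [0.6241, 0.0031, 0.1403]
tcp_rot: [180.0, 0.3, 175.6]
wrist_force: [1.2, -0.1, -0.8]
opening: 0.0311
grasp_force: 39.8
```

```bash
python3 go.py 638 268.5 138 185.2; python3 w.py pics/w5.png
```

```text
t 13.5 pos [624.1   3.1 140.3] rot [180.    0.3 175.6] shift [  6.5 265.7   2.4] twist -0.167 F [ 1.2 -0.1 -0.8] open 31.1 gf 39.8 q6 4.7
```

View pics/w5.png

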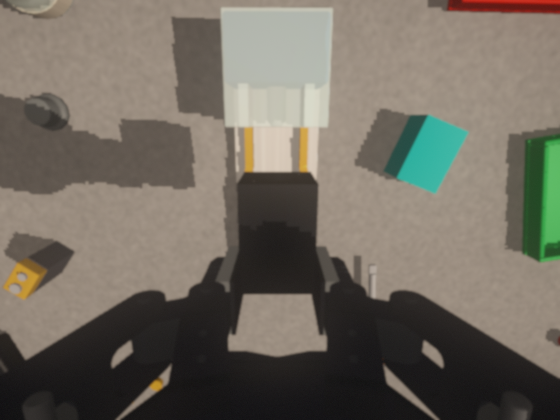

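The bush is held straight and off the pin at (278,235), so it goes to the green tray. Its centre is about 17 mm ahead of the TCP.

>>> apply_moves([
  {"jaw":-0.6,"xyz":[-4,265,0],"twist":-0.167},
  {"jaw":-0.6,"xyz":[-4,265,0],"twist":-0.167},
  {"jaw":-0.6,"xyz":[-4,265,0],"twist":-0.167},
  {"jaw":-0.6,"xyz":[-4,265,0],"twist":-0.167},
  {"jaw":-0.6,"xyz":[-4,265,0],"twist":-0.167},
])

```text
time: 14.18
ee_pos: [0.646, 0.2706, 0.1345]
tcp_rot: [-180.0, -0.2, -174.6]
wrist_force: [-1.1, 0.3, -0.5]
opening: 0.0315
grasp_force: 39.9
```

```bash
python3 go.py 648.4 270.5 36 185.2
```

```text
t 14.18 pos [646.  270.6 134.5] rot [-180.    -0.2 -174.6] shift [-2.7 -0.3 98.5] twist 0.003 F [-1.1  0.3 -0.5] open 31.5 gf 39.9 q6 17.3
```

>>> apply_moves([
  {"jaw":-0.6,"xyz":[-1,0,45],"twist":0},
  {"jaw":-0.6,"xyz":[-1,0,80],"twist":0},
  {"jaw":-0.6,"xyz":[-1,0,94],"twist":0},
  {"jaw":-0.6,"xyz":[-1,0,94],"twist":0},
])

```text
time: 14.68
ee_pos: [0.6475, 0.2663, 0.0421]
tcp_rot: [-180.0, -0.1, -174.9]
wrist_force: [0.1, -0.9, 0.3]
opening: 0.0312
grasp_force: 39.9
```

```bash
python3 go.py 648.4 270.5 36 185.2
```

```text
t 14.68 pos [647.5 266.3  42.1] rot [-1.800e+02 -1.000e-01 -1.749e+02] shift [-1.3  4.1  6.1] twist -0.001 F [ 0.1 -0.9  0.3] open 31.2 gf 39.9 q6 17.2
```

>>> apply_moves([
  {"jaw":-0.6,"xyz":[0,0,5.5],"twist":0},
  {"jaw":-0.6,"xyz":[0,0,5.5],"twist":0},
  {"jaw":0.15,"xyz":[0,0,5.5],"twist":0},
  {"jaw":0.15,"xyz":[0,0,5.5],"twist":0},
  {"jaw":0.15,"xyz":[0,0,5.5],"twist":0},
])

```text
time: 15.3
ee_pos: [0.648, 0.2672, 0.0378]
tcp_rot: [180.0, 0.0, -174.8]
wrist_force: [0.3, -0.4, -0.3]
opening: 0.0492
grasp_force: 0.0
```

>>> apply_moves([
  {"jaw":0.15,"xyz":[0,0,-40],"twist":0},
  {"jaw":0.15,"xyz":[0,0,-95],"twist":0},
  {"jaw":0.15,"xyz":[0,0,-95],"twist":0},
])

```text
time: 15.68
ee_pos: [0.6499, 0.2679, 0.1385]
tcp_rot: [179.9, 0.5, -174.8]
wrist_force: [0.9, -0.6, -0.2]
opening: 0.0493
grasp_force: 0.0
```

```bash
python3 w.py pics/w6.png;python3 go.py 533.3 -241.2 135 153.7
```

```text
blob [275. 183.] 2715 z 0.0376 [629.3 263.7] [46.6 29.8] 5.2
t 15.72 pos [649.  267.6 135.4] rot [ 179.9    0.3 -174.8] shift [ 161.2 -496.2   -1. ] twist 0.549 F [-0.2 -0.5 -0. ] open 49.6 gf 0.0 q6 17.2
```

View pics/w6.png

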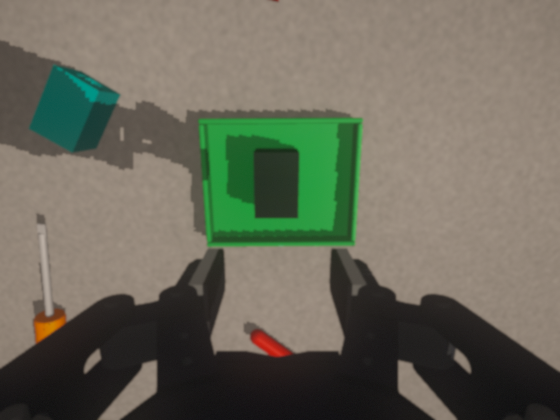

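The bush lies flat in the green tray at (276,183). Now the second bush.

>>> apply_moves([
  {"jaw":0.3,"xyz":[80,-248,0],"twist":0.3},
  {"jaw":0.3,"xyz":[80,-248,0],"twist":0.3},
  {"jaw":0.3,"xyz":[80,-248,0],"twist":0.3},
  {"jaw":0.3,"xyz":[100,-308,0],"twist":0.4},
  {"jaw":0.3,"xyz":[100,-308,0],"twist":0.549},
])

```text
time: 16.35
ee_pos: [0.5775, -0.0394, 0.1313]
tcp_rot: [-180.0, -0.1, 153.5]
wrist_force: [1.0, -0.6, 0.4]
opening: 0.0555
grasp_force: 0.0
```

```bash
python3 go.py 533.3 -241.2 130 153.7
```

```text
t 16.35 pos [577.5 -39.4 131.3] rot [-1.800e+02 -1.000e-01  1.535e+02] shift [ -50.5 -200.3    1.3] twist -0.004 F [ 1.  -0.6  0.4] open 55.5 gf 0.0 q6 22.6
```

>>> apply_moves([
  {"jaw":0.3,"xyz":[-50,-200,1],"twist":0},
  {"jaw":0.3,"xyz":[-50,-200,1],"twist":0},
  {"jaw":0.3,"xyz":[-50,-200,1],"twist":0},
  {"jaw":0.3,"xyz":[-50,-200,1],"twist":0},
  {"jaw":0.3,"xyz":[-50,-200,1],"twist":0},
])

```text
time: 16.98
ee_pos: [0.5344, -0.2398, 0.1305]
tcp_rot: [180.0, -0.1, 153.6]
wrist_force: [0.5, 0.2, -0.6]
opening: 0.0556
grasp_force: 0.0
```

```bash
python3 w.py; python3 go.py 533.3 -241.2 28 153.7
```

```text
blob [273. 213.] 2625 z 0.0336 [ 532.2 -244. ] [29.7 46.7] 64.0
t 17.02 pos [ 534.7 -238.7  130.7] rot [ 1.800e+02 -1.000e-01  1.537e+02] shift [  0.   -2.9 102.7] twist -0.0 F [ 0.3  0.1 -0.6] open 55.2 gf 0.0 q6 2.2
```

>>> apply_moves([
  {"jaw":0.3,"xyz":[0,-4,50],"twist":0},
  {"jaw":0.3,"xyz":[0,-4,95],"twist":0},
  {"jaw":0.3,"xyz":[0,-4,103],"twist":0},
  {"jaw":-0.6,"xyz":[0,-4,103],"twist":0},
  {"jaw":-0.6,"xyz":[0,-4,103],"twist":0},
], grip_force=40)

```text
time: 17.65
ee_pos: [0.5346, -0.2427, 0.0309]
tcp_rot: [180.0, 0.2, 153.8]
wrist_force: [0.0, 0.5, -0.9]
opening: 0.0313
grasp_force: 40.9
```

>>> apply_moves([
  {"jaw":-0.6,"xyz":[0,0,0],"twist":0},
  {"jaw":-0.6,"xyz":[0,0,-30],"twist":0},
  {"jaw":-0.6,"xyz":[0,0,-90],"twist":0},
  {"jaw":-0.6,"xyz":[0,0,-110],"twist":0},
])

```text
time: 18.15
ee_pos: [0.5345, -0.2433, 0.1435]
tcp_rot: [180.0, 0.4, 153.7]
wrist_force: [0.4, 0.3, -1.2]
opening: 0.0311
grasp_force: 41.0
```

```bash
python3 go.py 646.7 1.3 140 175.6
```

```text
t 18.15 pos [ 534.5 -243.3  143.5] rot [180.    0.4 153.7] shift [  7.8 269.    3.5] twist -0.382 F [ 0.4  0.3 -1.2] open 31.1 gf 41.0 q6 1.8
```

>>> apply_moves([
  {"jaw":-0.6,"xyz":[8,269,0],"twist":-0.382},
  {"jaw":-0.6,"xyz":[8,269,0],"twist":-0.382},
  {"jaw":-0.6,"xyz":[8,269,0],"twist":-0.382},
  {"jaw":-0.6,"xyz":[8,269,0],"twist":-0.382},
  {"jaw":-0.6,"xyz":[8,269,0],"twist":-0.382},
])

```text
time: 18.77
ee_pos: [0.6462, 0.0054, 0.139]
tcp_rot: [180.0, 0.1, 175.8]
wrist_force: [-0.4, 0.4, -0.9]
opening: 0.0315
grasp_force: 41.0
```

>>> apply_moves([
  {"jaw":-0.6,"xyz":[0,0,0],"twist":0},
  {"jaw":-0.6,"xyz":[0,0,0],"twist":0},
])

```text
time: 19.02
ee_pos: [0.6449, 0.0009, 0.1389]
tcp_rot: [-180.0, 0.0, 175.6]
wrist_force: [-0.3, -0.2, -0.2]
opening: 0.0315
grasp_force: 41.0
```

```bash
python3 go.py 646.7 1.3 43 175.6
```

```text
t 19.02 pos [644.9   0.9 138.9] rot [-180.     0.   175.6] shift [-1.8  0.6 95.9] twist -0.001 F [-0.3 -0.2 -0.2] open 31.5 gf 41.0 q6 4.5
```

>>> apply_moves([
  {"jaw":-0.6,"xyz":[-1.5,0.5,50],"twist":0},
  {"jaw":-0.6,"xyz":[-1.5,0.5,85],"twist":0},
  {"jaw":-0.6,"xyz":[-1.5,0.5,94],"twist":0},
  {"jaw":-0.6,"xyz":[-1.5,0.5,95.5],"twist":0},
  {"jaw":-0.6,"xyz":[-1.5,0.5,95.5],"twist":0},
])

```text
time: 19.65
ee_pos: [0.6474, 0.0019, 0.0447]
tcp_rot: [180.0, 0.1, 175.6]
wrist_force: [0.5, 0.3, -0.3]
opening: 0.0313
grasp_force: 41.0
```

```bash
python3 go.py 646.7 1.3 43 175.6
```

```text
t 19.65 pos [647.4   1.9  44.7] rot [1.800e+02 1.000e-01 1.756e+02] shift [ 0.7 -0.7  1.7] twist -0.001 F [ 0.5  0.3 -0.3] open 31.3 gf 41.0 q6 4.6
```

>>> apply_moves([
  {"jaw":-0.6,"xyz":[0,0,1.5],"twist":0},
  {"jaw":-0.6,"xyz":[0,0,1.5],"twist":0},
  {"jaw":0.25,"xyz":[0,0,1.5],"twist":0},
  {"jaw":0.25,"xyz":[0,0,1.5],"twist":0},
  {"jaw":0.25,"xyz":[0,0,1.5],"twist":0},
])

```text
time: 20.27
ee_pos: [0.6466, 0.0025, 0.0414]
tcp_rot: [180.0, -0.0, 175.6]
wrist_force: [0.7, 0.1, -0.8]
opening: 0.0537
grasp_force: 0.0
```

>>> apply_moves([
  {"jaw":0.25,"xyz":[0,0,-50],"twist":0},
  {"jaw":-1,"xyz":[-15,0,-60],"twist":0},
  {"jaw":-1,"xyz":[-46,0,-60],"twist":0},
  {"jaw":-1,"xyz":[-46,0,-60],"twist":0},
  {"jaw":-1,"xyz":[-46,0,-60],"twist":0},
])

```text
time: 20.9
ee_pos: [0.692, -0.0011, 0.101]
tcp_rot: [-180.0, -0.1, 175.6]
wrist_force: [1.0, -0.3, 0.2]
opening: 0.0
grasp_force: 0.0
```

```bash
python3 w.py; python3 go.py 690.5 -2.1 40 175.6
```

```text
t 20.95 pos [691.9  -1.  101.3] rot [-1.800e+02 -1.000e-01  1.756e+02] shift [ 1.2 -1.2 61.3] twist 0.0 F [0.4 0.3 0.1] open 0.1 gf 0.0 q6 4.3
```

>>> apply_moves([
  {"jaw":-1,"xyz":[0,-1,40],"twist":0},
  {"jaw":-1,"xyz":[0,-1,61],"twist":0},
  {"jaw":-1,"xyz":[10,-1,61],"twist":0},
  {"jaw":-1,"xyz":[18,-1,61],"twist":0},
  {"jaw":-1,"xyz":[26,-1,61],"twist":0},
])

```text
time: 21.58
ee_pos: [0.6664, 0.0, 0.0423]
tcp_rot: [180.0, 0.1, 175.6]
wrist_force: [0.9, 0.3, -0.7]
opening: -0.0001
grasp_force: 0.1
```

>>> apply_moves([
  {"jaw":-1,"xyz":[8,0,0],"twist":0},
  {"jaw":-1,"xyz":[16,0,0],"twist":0},
  {"jaw":-1,"xyz":[24,0,0],"twist":0},
  {"jaw":-1,"xyz":[31,0,0],"twist":0},
  {"jaw":-1,"xyz":[36,0,0],"twist":0},
])

```text
time: 22.2
ee_pos: [0.6303, 0.0027, 0.0406]
tcp_rot: [-180.0, 0.0, 175.6]
wrist_force: [1.1, -1.3, 2.0]
opening: 0.0001
grasp_force: 0.7
```

>>> apply_moves([
  {"jaw":-1,"xyz":[2,0,0],"twist":0},
  {"jaw":-1,"xyz":[4,0,0],"twist":0},
  {"jaw":-1,"xyz":[5,0,0],"twist":0},
])

```text
time: 22.58
ee_pos: [0.6257, 0.003, 0.0405]
tcp_rot: [-180.0, 0.0, 175.6]
wrist_force: [2.2, -0.1, 1.1]
opening: -0.0001
grasp_force: 0.6
```

```bash
python3 w.py; python3 go.py 620.7 3.2 40 175.6
```

```text
blob [270. 220.] 6108 z 0.0456 [596.9   3.5] [28.9 45.1] 85.9
t 22.62 pos [625.6   3.1  40.5] rot [-180.    -0.   175.6] shift [ 4.9 -0.2  0.5] twist 0.0 F [-0.4 -0.4  0.4] open 0.0 gf 0.3 q6 4.7
```

>>> apply_moves([
  {"jaw":-1,"xyz":[2,0,0],"twist":0},
  {"jaw":-1,"xyz":[4,0,0],"twist":0},
  {"jaw":-1,"xyz":[5,0,0],"twist":0},
  {"jaw":-1,"xyz":[6,0,0],"twist":0},
])

```text
time: 23.12
ee_pos: [0.6196, 0.0036, 0.0405]
tcp_rot: [180.0, -0.0, 175.6]
wrist_force: [0.8, -0.4, 0.6]
opening: 0.0002
grasp_force: 0.8
```

>>> apply_moves([
  {"jaw":-1,"xyz":[1,0,0],"twist":0},
  {"jaw":-1,"xyz":[2,0,0],"twist":0},
])

```text
time: 23.38
ee_pos: [0.6189, 0.0036, 0.0412]
tcp_rot: [-180.0, 0.2, 175.6]
wrist_force: [8.4, -0.7, 0.7]
opening: -0.0002
grasp_force: 4.2
```

```bash
python3 w.py; python3 go.py 620.7 3.2 40 175.6
```

```text
blob [270. 224.] 5555 z 0.046 [591.9   3.8] [30.1 41.6] 86.0
t 23.43 pos [618.9   3.6  41.3] rot [180.    0.2 175.6] shift [-1.8 -0.2  1.3] twist 0.0 F [ 6.9 -0.  -0.7] open 0.1 gf 3.3 q6 4.7
```

It stopped at the expected no-go spot with about 8 N. I'll press slightly more and confirm with a picture.

>>> apply_moves([
  {"jaw":-1,"xyz":[0.8,0,0],"twist":0},
  {"jaw":-1,"xyz":[0.8,0,0],"twist":0},
  {"jaw":-1,"xyz":[0.8,0,0],"twist":0},
  {"jaw":-1,"xyz":[0.8,0,0],"twist":0},
])

```text
time: 23.92
ee_pos: [0.6188, 0.0036, 0.0416]
tcp_rot: [180.0, 0.3, 175.6]
wrist_force: [9.0, -0.7, 0.3]
opening: 0.0
grasp_force: 4.5
```

```bash
python3 w.py pics/w7.png; python3 go.py 620.7 3.2 40 175.6
```

```text
blob [269. 225.] 5474 z 0.0462 [592.    3.4] [29.4 41.2] 86.7
t 23.98 pos [618.7   3.6  41.6] rot [180.    0.2 175.6] shift [-2.  -0.2  1.6] twist 0.0 F [ 8.9 -1.8  0.3] open 0.0 gf 4.5 q6 4.7
```

View pics/w7.png

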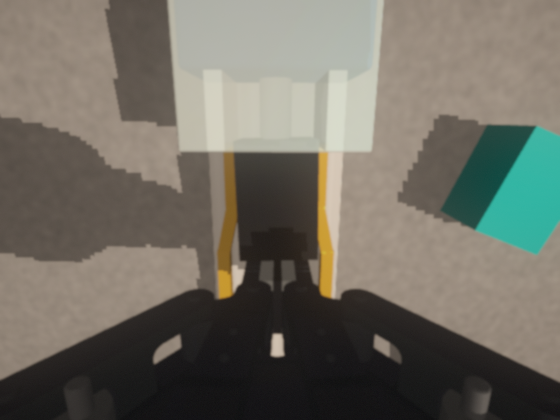

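The bush front stands at the pin tip (row 137), straight in the lane and not moving. It does not fit, so it goes to the red tray.

>>> apply_moves([
  {"jaw":-1,"xyz":[-6,0,0],"twist":0},
  {"jaw":-1,"xyz":[-15,0,0],"twist":0},
  {"jaw":-1,"xyz":[-15,0,-30],"twist":0},
  {"jaw":-0.5,"xyz":[-15,0,-60],"twist":0},
  {"jaw":0.15,"xyz":[-5,0,-60],"twist":0},
])

```text
time: 24.6
ee_pos: [0.6234, 0.0034, 0.1027]
tcp_rot: [180.0, 0.2, 175.6]
wrist_force: [0.3, 1.1, -1.3]
opening: 0.0358
grasp_force: 0.0
```

>>> apply_moves([
  {"jaw":0.15,"xyz":[20,0,0],"twist":0},
  {"jaw":0.15,"xyz":[30,0,0],"twist":0},
  {"jaw":0.15,"xyz":[30,0,0],"twist":0},
])

```text
time: 24.98
ee_pos: [0.5914, 0.0057, 0.1002]
tcp_rot: [-180.0, -0.0, 175.6]
wrist_force: [0.3, 0.4, -0.1]
opening: 0.0491
grasp_force: 0.0
```

```bash
python3 go.py 588.8 5.7 42 175.6
```

```text
t 24.98 pos [591.4   5.7 100.2] rot [-180.    -0.   175.6] shift [ 2.6 -0.2 58.2] twist 0.0 F [ 0.3  0.4 -0.1] open 49.1 gf 0.0 q6 4.9
```

>>> apply_moves([
  {"jaw":0.15,"xyz":[2.5,0,30],"twist":0},
  {"jaw":0.15,"xyz":[2.5,0,52],"twist":0},
  {"jaw":0.15,"xyz":[2.5,0,58],"twist":0},
  {"jaw":-0.6,"xyz":[2.5,0,58],"twist":0},
  {"jaw":-0.6,"xyz":[2.5,0,58],"twist":0},
], grip_force=40)

```text
time: 25.6
ee_pos: [0.5901, 0.0058, 0.0435]
tcp_rot: [180.0, 0.1, 175.6]
wrist_force: [0.7, -0.0, -0.4]
opening: 0.0311
grasp_force: 40.8
```

>>> apply_moves([
  {"jaw":-0.6,"xyz":[0,0,0],"twist":0},
  {"jaw":-0.6,"xyz":[-12,0,0],"twist":0},
  {"jaw":-0.6,"xyz":[-22,0,0],"twist":0},
  {"jaw":-0.6,"xyz":[-25,0,-40],"twist":0},
  {"jaw":-0.6,"xyz":[-25,0,-95],"twist":0},
])

```text
time: 26.22
ee_pos: [0.6143, 0.0038, 0.1369]
tcp_rot: [-180.0, -0.2, 175.6]
wrist_force: [0.6, -0.2, 0.7]
opening: 0.0312
grasp_force: 40.9
```

```bash
python3 go.py 449 201.3 138 174.2
```

```text
t 26.23 pos [614.3   3.8 136.9] rot [-180.    -0.2  175.6] shift [179.9 184.2  -0.5] twist 0.025 F [ 0.6 -0.2  0.7] open 31.2 gf 40.9 q6 4.8
```

>>> apply_moves([
  {"jaw":-0.6,"xyz":[177,184,0],"twist":0.025},
  {"jaw":-0.6,"xyz":[177,184,0],"twist":0.025},
  {"jaw":-0.6,"xyz":[177,184,0],"twist":0.025},
  {"jaw":-0.6,"xyz":[177,184,0],"twist":0.025},
  {"jaw":-0.6,"xyz":[177,184,0],"twist":0.025},
])

```text
time: 26.85
ee_pos: [0.4505, 0.2036, 0.1381]
tcp_rot: [180.0, 0.0, 174.4]
wrist_force: [0.2, -0.3, -0.3]
opening: 0.031
grasp_force: 41.0
```

>>> apply_moves([
  {"jaw":-0.6,"xyz":[0,0,0],"twist":0},
  {"jaw":-0.6,"xyz":[0,0,0],"twist":0},
])

```text
time: 27.1
ee_pos: [0.4529, 0.2002, 0.1375]
tcp_rot: [-180.0, 0.0, 174.1]
wrist_force: [1.2, -0.4, -0.8]
opening: 0.0314
grasp_force: 41.0
```

```bash
python3 go.py 452 200.7 36 174.2
```

```text
t 27.1 pos [452.9 200.2 137.5] rot [-180.     0.   174.1] shift [  1.    0.4 101.5] twist -0.002 F [ 1.2 -0.4 -0.8] open 31.4 gf 41.0 q6 29.8
```

>>> apply_moves([
  {"jaw":-0.6,"xyz":[1,0,50],"twist":0},
  {"jaw":-0.6,"xyz":[1,0,88],"twist":0},
  {"jaw":-0.6,"xyz":[1,0,99],"twist":0},
  {"jaw":-0.6,"xyz":[1,0,99],"twist":0},
])

```text
time: 27.6
ee_pos: [0.4514, 0.2004, 0.0387]
tcp_rot: [-180.0, -0.0, 174.1]
wrist_force: [0.5, 0.1, 1.6]
opening: 0.0314
grasp_force: 40.9
```

```bash
python3 go.py 452 200.7 36 174.2
```

```text
t 27.6 pos [451.4 200.4  38.7] rot [-180.    -0.   174.1] shift [-0.6  0.3  2.7] twist -0.002 F [0.5 0.1 1.6] open 31.4 gf 40.9 q6 29.8
```

>>> apply_moves([
  {"jaw":-0.6,"xyz":[0,0,2],"twist":0},
  {"jaw":-0.6,"xyz":[0,0,2],"twist":0},
  {"jaw":0.15,"xyz":[0,0,2],"twist":0},
  {"jaw":0.15,"xyz":[0,0,2],"twist":0},
  {"jaw":0.15,"xyz":[0,0,2],"twist":0},
])

```text
time: 28.22
ee_pos: [0.451, 0.2011, 0.0367]
tcp_rot: [180.0, 0.0, 174.2]
wrist_force: [-0.6, 0.6, -0.5]
opening: 0.0491
grasp_force: 0.0
```

>>> apply_moves([
  {"jaw":0.15,"xyz":[0,0,-40],"twist":0},
  {"jaw":0.15,"xyz":[0,0,-95],"twist":0},
  {"jaw":0.15,"xyz":[0,0,-100],"twist":0},
  {"jaw":0.15,"xyz":[0,0,-100],"twist":0},
])

```text
time: 28.72
ee_pos: [0.4511, 0.2011, 0.1365]
tcp_rot: [180.0, 0.0, 174.2]
wrist_force: [0.0, -0.0, -0.4]
opening: 0.049
grasp_force: 0.0
```

```bash
python3 w.py; python3 - <<'E'
from h import *
for n in("top","scene"):
    I,D=camera(n);X=cloud(P(n),D);m=((I.max(2)<60)&(X[...,2]>.026)&(X[...,2]<.045)).astype(np.uint8)
    nn,L,S,C=cv2.connectedComponentsWithStats(m)
    for i in range(1,nn):
        if S[i,4]>150:
            T=X[L==i];print(n,C[i].round(),S[i,4],(np.median(T,0)*1000).round(1))
    I0=np.load(f"{n}0.npz")["I"]; print("changed px per thing", end=" ")
    for k,(a,b) in {"jar":(.452,-.155),"knob":(.535,-.163)}.items():
        u,v=proj(P(n),(a,b,.02)).astype(int); print(k,np.abs(I[v-15:v+15,u-15:u+15].astype(int)-I0[v-15:v+15,u-15:u+15]).mean().round(1),end=" ")
    print()
E
```

```text
changed px per thing jar 6.1 knob 7.8 
scene [265.  41.] 166 [231.7 336.9  35.4]
scene [292. 122.] 350 [451.1 197.8  37.1]
scene [382. 153.] 396 [633.1 261.3  37.2]
changed px per thing jar 4.9 knob 4.1
```

Both bushes lie flat in their trays, with tops near 36 mm. I'll hand the job in.

```bash
python3 -c "
from workcell import bot; print(bot.job_done())"
```

```text
the job is handed in; nothing more can be done
None
```

The first bush went fully home on the pin and now lies flat in the green tray, the second stopped at the pin tip and lies flat in the red tray, and the job was handed in at about 29 s.

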